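# Flip a damp trivet tile on its drying rack with a spatula

### The job

The cork back of the tea trivet tile is still damp: take the spatula from its stand, run the blade in between the rails under the tile, and with a turn of the wrist that swings the blade up to a steep slope (30 degrees or more) tip the tile over the little step, so that it ends cork side up, lying flat across the two higher rails. Keep the gripper and arm off the tile itself, leave everything else where it stands, and lay the spatula back across the two bars of its stand the way you found it.

Things in the scene. Friction and masses are not known exactly. Their poses are not given: they have to be found in the camera images.
- rack: Wooden two-rail drying rack, fixed, 275 mm long (x), 84 wide. Origin on the table under the step in the rail tops, midway between the rails; x runs along the rails from the low to the high part (flipping direction), roughly to the robot's left (+y) within 0.25 rad; z up. Two upright rails 10 mm thick centred at y = -36 and +36 mm; the 62 mm gap between is empty above the 12 mm base plate and open at both ends.
- rack_low (a point): Middle of the low rails, on the centre line at rail-top height, 65 mm before the step (rack x = -65, z = 85 mm). The low rail tops run from x = -130 to 0 at z = 85 mm.
- rack_high (a point): Middle of the high rails, on the centre line at rail-top height, 70 mm past the step (rack x = 70, z = 93 mm). At x = 0 both rails step up 8 mm; the high tops run from x = 0 to 145 at z = 93 mm, with small end stops to z = 101 mm at x = 139 to 145.
- tile: Loose square trivet tile, 94 x 94 x 9 mm, 80 to 140 g: 6 mm white glazed ceramic over 3 mm cork. Origin at the centre of the cork face, z out through the glazed face (up at the start). Starts across both low rails, about square to them, leading edge 2 to 19 mm short of the step. Levered up at its near end it slides to the step, stands up there and, pushed past upright, falls on to the high rails.
- tile_center (a point): Centre of the tile, midway through its thickness.
- rest: Spatula stand, fixed, two steel bars on a dark wood base, 215 mm long (x), 102 wide; origin on the table at its centre, z up; x points roughly to the robot's left (+y) within 0.25 rad. Both bars run along y, 90 mm clear between end posts. Between the bars there is only the 10 mm base plate.
- rest_blade_bar (a point): Middle of the top of the flat bar under the blade: stand x = 87, z = 45 mm. The bar is 14 mm wide; its end posts rise to z = 57 mm.
- rest_handle_bar (a point): Middle of the axis of the round bar under the handle, 10 mm in diameter: stand x = -87, z = 85 mm. Its end posts rise to z = 102 mm.
- spatula: Loose cranked spatula, 228 mm long, 100 g, laid across the stand's bars, its x along the stand's x within 0.08 rad, blade level. Origin at the centre of the blade's underside, x to the blade's tip, z up. Flat steel blade, x -35 to 35, 44 wide, 3 mm thick. From its rear (x = -33, z = 1.5) a neck, then a handle, run back and up at 20 degrees. Centre of mass about 60 mm behind the origin.
- spatula_grip (a point): Grip point on the axis of the straight black handle: 103.5 mm behind and 27.2 above the spatula's origin, 75 mm up the slope. The handle is 16 mm wide (y) x 14 mm thick and runs from 25 to 170 mm along the 20 degree slope; grip it square, closing along y, tilted 20 degrees from vertical. At the start it is at about x = -16, z = 72 mm in the stand's frame.
- spatula_tip (a point): Middle of the blade's front edge, 35 mm ahead of the spatula's origin.
- sugar_jar: Small glass sugar jar, 64 mm across, 85 mm high; bystander. Origin at the centre of its foot.
- egg_timer: Red plastic egg timer, 59 mm across, 66 mm high; bystander. Origin at the centre of its foot.
- cup: White tea cup without handle, 76 mm across, 60 mm high; bystander. Origin at the centre of its foot.

How it is judged:
By the outcome, as a careful person would: the job done as asked, in the order asked, and still so for the second after the job is handed in, with the robot touching nothing.
It also fails if it takes over 53 s, if anything falls off the work surface, if the arm or the gripper's body presses on something with over 40 N, if the wrist force passes 120 N, or if a joint passes its speed limit or range.

### The arm

A 7-joint arm with a two-finger parallel gripper is mounted at the origin on the work surface. World frame = base frame: x ahead of the robot, y to its left, z up, the work surface at z = 0. Lengths are in mm, angles in degrees, forces in N, time in s.
With the tool pointing down it reaches from about 425 to 875 mm from the base axis. Payload 4.7 kg.
Tool frame: the origin (TCP) lies between the finger pads; the fingertips stand 22 mm ahead of it and the grasp point (between the pads) lies 3 mm ahead of it; z points along the fingers, y is the direction in which the jaws open and shut (so a half turn about z gives the same grasp; the last joint's range is limited). The gripper opens to 87 mm and grips with 3 to 60 N. Pads are 19 mm wide; open, the fingers measure 117 mm over their backs; the gripper's body (75 mm by 190 mm) begins 51 mm behind the grasp point.
Start: joints at [-69.723, 18.392, -4.016, 83.108, 1.295, 78.541, -3.26], TCP at [216.67, 612.844, 244.587] pointing down, gripper open.
Joint ranges: [-163.93, 163.93], [-17.29, 119.83], [-79.2, 71.16], [3.27, 140.29], [-89.18, 269.18], [5.43, 117.66], [-154.24, 154.24]. Speed limits (degrees/s): [147.25, 147.25, 180, 180, 180, 180, 180].

### API

Orientations are given as a 3x3 rotation matrix whose columns are the frame's x, y, z axes.
In Python, from workcell import env, fingers, kin, monitor, optics, ticket gives the robot as it stands. Calls block until the motion is done:
- env.goto(position, orientation): joint-space move of the TCP to a pose.
- env.move_l(position, ori=None, velocity=150, max_force=None): straight line of the TCP; ori=None keeps the orientation; velocity is the mean speed in mm/s. With max_force (N) it stops when the force on the tool has changed by that much, and returns True; else False.
- env.goto_joints(angles): joint-space move.
- fingers.grip(opening, strength=None): finger opening in mm; strength is the grip in N (None keeps the last); returns when the fingers have stopped.
- env.pause(seconds).
- kin.ik(position, orientation): joint angles nearest the present ones, or None.
- monitor.read_state(): the state.
- optics.capture(name): name is "scene" or "top"; returns the picture (480x640x3 uint8, blue, green, red); there is no depth.
- optics.camera_params(name): a dict with "camera_matrix" (3x3 intrinsics, pixels), "k1" (the pictures are not rectified: a ray, as slopes to the right and down, at radius r is drawn at 1 + k1 r^2 times it, then the intrinsics apply), "pose" (4x4, takes a point from camera to world coordinates). Camera axes: x right, y down, z forward; pixel columns grow to the right and rows downward; lengths in mm; the calibration is good to about 2 mm. A picture is of the moment at which its call begins. camera_params takes no time and is no camera call.
A pose or a line that the arm cannot do raises env.MotionError and nothing moves.
- ticket.finish_job(): hands the job in, once; it reports no verdict.
The state is a dict: "time": time; "joint_pos": joint angles; "joint_vel": joint speeds; "effort": joint torques, N m; "tcp_pos": TCP position; "eef_rot": TCP orientation; "ft_force": force on the tool from outside, world axes, zero at the start; "moment": the same for the moment, N m; "grip_width": finger opening in mm.
Only numpy, scipy, OpenCV 4.12 (cv2) and the standard library are available. Lean on these libraries where they do the work, as an engineer would, in place of code of your own. Each camera call takes 0.05 s, during which the arm holds its last target.

## Working session

There is one attempt and no reset: what is moved stays moved. The work goes in short steps, each a Python script; the robot and the scene stay as the last script left them, time stands still between calls to the robot, and variables do not carry over. Pictures are saved under pics/ and viewed, and the job is handed in when it is done.

```bash
ls; mkdir -p pics; python3 - <<'E'
from workcell import env, fingers, kin, monitor, optics, ticket
import cv2,numpy as np
np.set_printoptions(suppress=True,precision=4)
for n in("scene","top"):
    cv2.imwrite(f"pics/{n}0.png",optics.capture(n)); p=optics.camera_params(n); print(p)
s=monitor.read_state();print(s["time"],s["tcp_pos"],s["eef_rot"],s["grip_width"])
E
```

```text
pics
{'camera_matrix': array([[437.2394,   0.    , 324.7425],
       [  0.    , 437.2394, 245.5323],
       [  0.    ,   0.    ,   1.    ]]), 'k1': -0.038788798292680914, 'pose': array([[   0.8572,    0.3186,   -0.4046, 1043.1321],
       [   0.5149,   -0.542 ,    0.6642, -690.4913],
       [  -0.0077,   -0.7776,   -0.6287,  700.4188],
       [   0.    ,    0.    ,    0.    ,    1.    ]])}
{'camera_matrix': array([[449.5183,   0.    , 317.8002],
       [  0.    , 449.5183, 237.1928],
       [  0.    ,   0.    ,   1.    ]]), 'k1': -0.1041620276492146, 'pose': array([[  -0.0235,   -0.9981,    0.0561,  557.2348],
       [  -0.9997,    0.0231,   -0.0089,  -52.4181],
       [   0.0076,   -0.0562,   -0.9984, 1068.0574],
       [   0.    ,    0.    ,    0.    ,    1.    ]])}
0.1 [216.5386 612.3868 243.5604] [[-0.9428  0.3333 -0.0005]
 [ 0.3333  0.9428 -0.0017]
 [-0.0001 -0.0017 -1.    ]] 86.83051967110113
```

View pics/scene0.png

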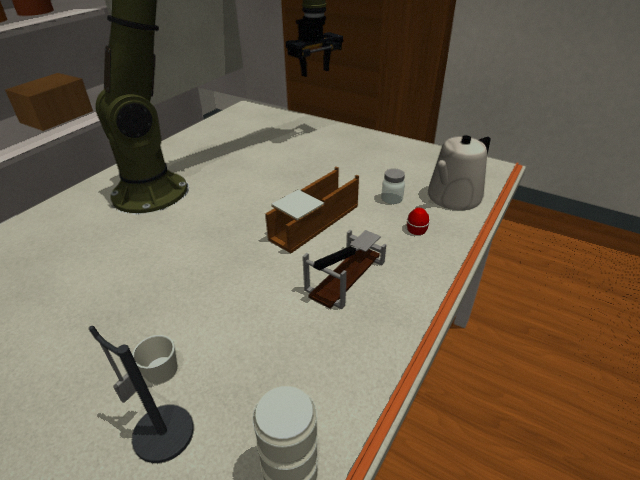

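View pics/top0.png

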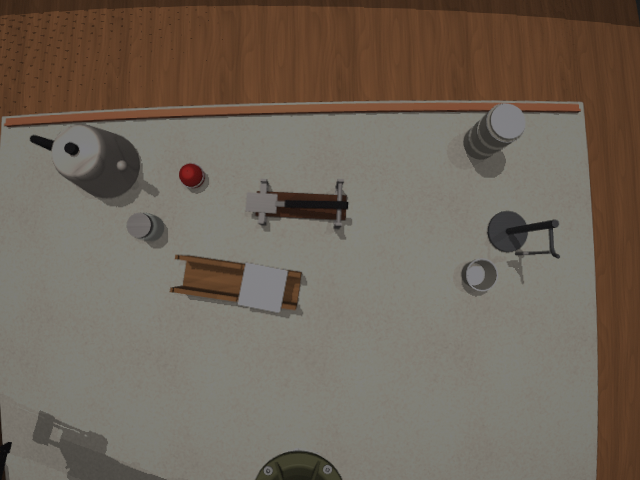

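The scene view shows the rack (270–360, 170–245), the stand with the spatula (305–385, 232–305), and the tile on the low rails. In the top view the tile is around (263,287) and the spatula blade at (262,204). I'll enlarge both.

```bash
python3 - <<'E'
import cv2
t=cv2.imread("pics/top0.png");s=cv2.imread("pics/scene0.png")
def crop(im,x,y,w,h,k,n):
    c=cv2.resize(im[y:y+h,x:x+w],None,fx=k,fy=k,interpolation=cv2.INTER_CUBIC)
    c=cv2.convertScaleAbs(c,alpha=1.5,beta=10)
    for i in range(0,w,10):
        cv2.line(c,(i*k,0),(i*k,6 if i%50 else 14),(0,0,255),1)
        if i%20==0: cv2.putText(c,str(x+i),(i*k,24),0,.35,(0,0,255),1)
    for i in range(0,h,10):
        cv2.line(c,(0,i*k),(6,i*k),(0,0,255),1)
        if i%20==0: cv2.putText(c,str(y+i),(8,i*k+4),0,.35,(0,0,255),1)
    cv2.imwrite(n,c)
crop(t,160,240,150,80,5,"pics/a.png")
crop(t,235,170,125,70,6,"pics/b.png")
crop(s,255,160,140,115,5,"pics/c.png")
crop(s,295,220,100,95,6,"pics/d.png")
E
```

```text
(no output)
```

View pics/a.png

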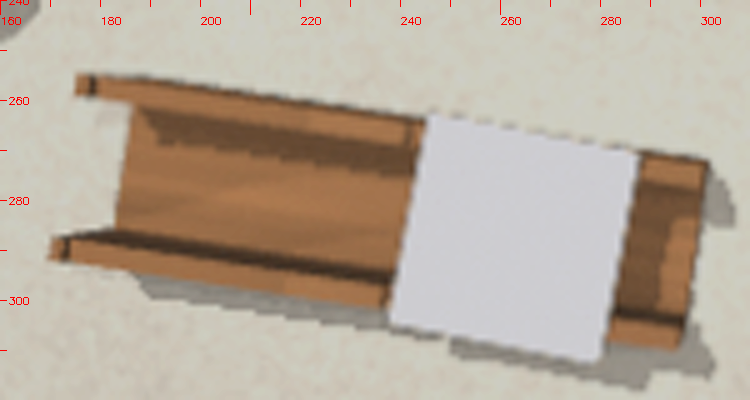

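View pics/b.png

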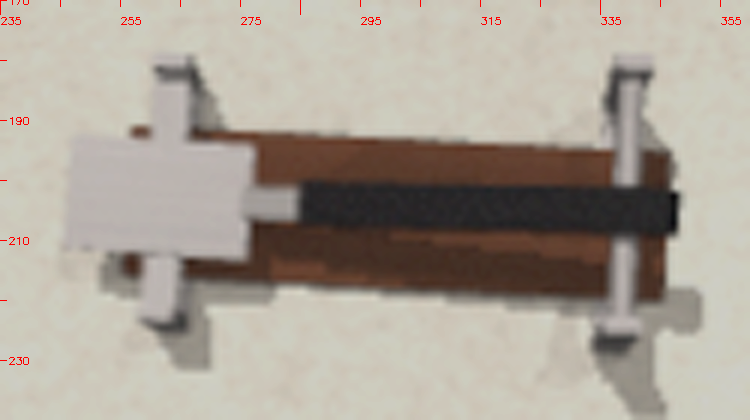

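View pics/c.png

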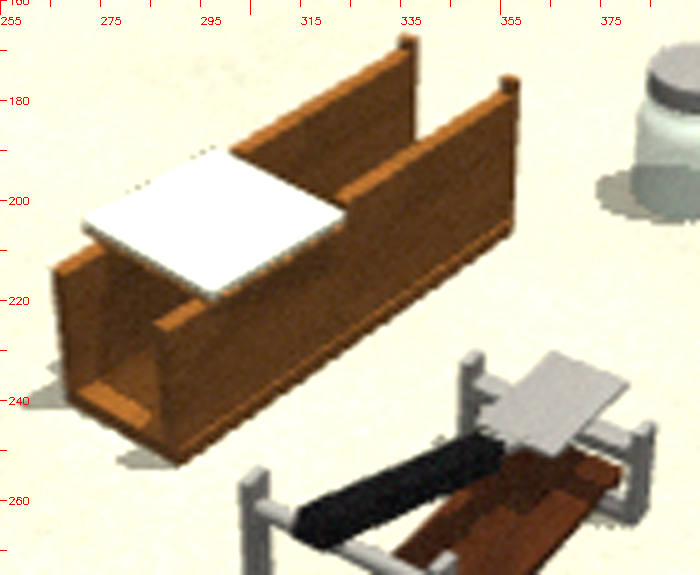

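View pics/d.png

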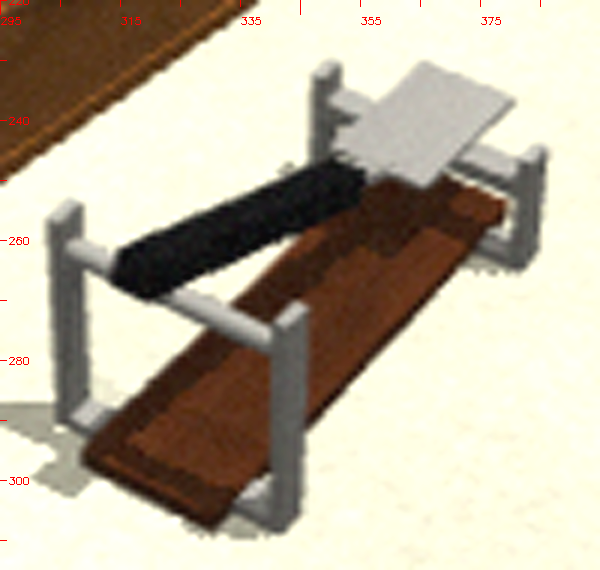

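```bash
cat > h.py <<'E'
import numpy as np, json
from scipy.optimize import least_squares
from workcell import env, fingers, kin, monitor, optics, ticket
np.set_printoptions(suppress=True,precision=3)
CP={n:optics.camera_params(n) for n in("scene","top")}
def proj(n,P):
    p=CP[n];T=np.linalg.inv(p["pose"]);q=np.atleast_2d(P)@T[:3,:3].T+T[:3,3]
    s=q[:,:2]/q[:,2:];s=s*(1+p["k1"]*(s**2).sum(1,keepdims=True))
    K=p["camera_matrix"];return s*[K[0,0],K[1,1]]+K[:2,2]
def T3(v,P,z0=0):
    c,s=np.cos(v[2]),np.sin(v[2]);P=np.asarray(P,float)
    return np.c_[v[0]+c*P[:,0]-s*P[:,1],v[1]+s*P[:,0]+c*P[:,1],P[:,2]+z0]
def Rz(a): c,s=np.cos(a),np.sin(a);return np.array([[c,-s,0],[s,c,0],[0,0,1.]])
def fit(obs,z0=0,x0=(600,50,np.pi/2)):
    # obs: list of (cam,(x,y,z),(u,v))
    def f(v):
        r=[]
        for n in("scene","top"):
            o=[a for a in obs if a[0]==n]
            if o: r.append((proj(n,T3(v,[a[1] for a in o],z0))-[a[2] for a in o]).ravel())
        return np.concatenate(r)
    s=least_squares(f,x0,loss="soft_l1",x_scale=[100,100,.5]);return s.x,f(s.x).reshape(-1,2)
E
cat > f0.py <<'E'
from h import *
def A(c):return (160+(c[0]+.5)/5-.5,240+(c[1]+.5)/5-.5)
def B(c):return (235+(c[0]+.5)/6-.5,170+(c[1]+.5)/6-.5)
def C(c):return (255+(c[0]+.5)/5-.5,160+(c[1]+.5)/5-.5)
def D(c):return (295+(c[0]+.5)/6-.5,220+(c[1]+.5)/6-.5)
t,s="top","scene"
rack=[(t,(145,-41,101),A((76,74))),(t,(145,-31,101),A((76,96))),(t,(145,31,101),A((53,236))),(t,(145,41,101),A((49,260))),
(t,(-130,-41,85),A((708,160))),(t,(-130,-31,85),A((702,185))),(t,(-130,31,85),A((686,318))),(t,(-130,41,85),A((681,348))),
(s,(-130,41,85),C((52,270))),(s,(-130,-31,85),C((157,330))),(s,(-130,-42,0),C((180,463))),(s,(145,-41,101),C((519,82))),(s,(145,-42,0),C((512,235)))]
tile=[(t,(47,-47,94),A((428,113))),(t,(-47,-47,94),A((639,152))),(t,(-47,47,94),A((602,362))),(t,(47,47,94),A((389,323))),
(s,(47,47,94),C((222,148))),(s,(-47,47,94),C((82,224))),(s,(-47,-47,94),C((210,294))),(s,(47,-47,94),C((346,213)))]
k=np.cos(np.radians(20));q=np.sin(np.radians(20));xe=-33-170*k-7*q;ze=1.5+170*q-7*k
sp=[(t,(35,-22,48),B((72,135))),(t,(-35,-22,48),B((256,146))),(t,(-35,22,48),B((248,261))),(t,(35,22,48),B((65,250))),
(t,(xe,-8,45+ze),B((678,190))),(t,(xe,8,45+ze),B((678,234))),
(s,(35,22,48),D((425,60))),(s,(35,-22,48),D((515,100))),(s,(-35,-22,48),D((422,187)))]
rest=[(t,(87,-48,57),B((174,62))),(t,(87,48,57),B((163,322))),(t,(-87,-48,102),B((633,60))),(t,(-87,48,102),B((622,326))),
(s,(-87,48,102),D((65,205))),(s,(-87,-48,102),D((292,305))),(s,(87,48,57),D((326,66))),(s,(87,-48,57),D((535,150)))]
P={}
for n,o in dict(rack=rack,tile=tile,sp=sp,rest=rest).items():
    for sel in("both","top"):
        oo=o if sel=="both" else [a for a in o if a[0]==t]
        v,r=fit(oo); print(n,sel,v,np.degrees(v[2])); 
        if sel=="both":print(np.round(r,1).tolist());P[n]=v.tolist()
R=Rz(P["rack"][2]);print("tile in rack",R.T[:2,:2]@(np.array(P["tile"][:2])-P["rack"][:2]),np.degrees(P["tile"][2]-P["rack"][2]))
R=Rz(P["rest"][2]);print("sp in rest",R.T[:2,:2]@(np.array(P["sp"][:2])-P["rest"][:2]),np.degrees(P["sp"][2]-P["rest"][2]))
json.dump(P,open("poses.json","w"))
E
python3 f0.py
```

```text
rack both [517.967 112.314   1.41 ] 80.8070686344394
[[-0.0, 0.5], [-0.0, -0.4], [0.7, 2.2], [0.4, -0.4], [0.7, 0.1], [0.4, -0.1], [-0.2, 0.0], [0.2, 0.4], [0.3, 0.2], [-0.3, 0.2], [0.3, -0.3], [-0.4, 1.4], [-0.1, -0.0]]
rack top [518.379 112.377   1.411] 80.86942001357012
tile both [506.733  60.918   1.363] 78.08910892419232
[[-1.1, -0.1], [0.0, -0.6], [0.6, 0.0], [0.2, 0.2], [0.1, -0.5], [0.5, -0.3], [-0.2, 0.6], [-0.2, 0.2]]
tile top [506.719  61.039   1.37 ] 78.50305180876305
sp both [696.676  66.224   1.487] 85.17134218146073
[[-0.3, 0.2], [0.1, -0.2], [0.5, 0.2], [-0.0, 0.1], [-0.2, 0.1], [-0.2, -0.0], [-0.2, -0.0], [0.6, 0.1], [0.2, 0.1]]
sp top [696.78   66.237   1.487] 85.1891139573914
rest both [692.5   -22.399   1.503] 86.1402146010046
[[-0.0, 1.1], [0.1, 1.7], [-0.1, 0.3], [-0.3, 0.2], [-1.0, 0.5], [-1.4, -0.9], [0.0, 0.5], [0.1, 0.2]]
rest top [692.677 -23.671   1.509] 86.47878386399677
tile in rack [-52.531   2.879] -2.717959710247088
sp in rest [88.702  1.799] -0.9688724195438725
```

```bash
cat > g.py <<'E'
from h import *
P=json.load(open("poses.json"))
def Ry_up(a): # pitch tip up
    c,s=np.cos(a),np.sin(a);return np.array([[c,0,-s],[0,1,0],[s,0,c]])
k,q=np.cos(np.radians(20)),np.sin(np.radians(20))
G=np.array([-103.5,0,27.2])
def tool_in_sp(sg):
    z=np.array([-q,0,-k]);y=np.array([0,sg,0.]);return np.c_[np.cross(y,z),y,z]
SG=-1
def tcp(Rs,org,sg=None):
    Rt=Rs@tool_in_sp(SG if sg is None else sg);return org+Rs@G-3*Rt[:,2],Rt
def rackpose(tip,al,y=0.,off=(0,0,0)):
    # tip: (x,z) of blade top front edge in rack frame, al deg
    v=P["rack"];Rs=Rz(v[2])@Ry_up(np.radians(al));W=np.array([v[0],v[1],0])+Rz(v[2])@np.array([tip[0],y,tip[1]])
    return tcp(Rs,W-Rs@np.array([35,0,3.]))
def restpose(dz=0,dx=0):
    v=P["sp"];Rs=Rz(v[2]);return tcp(Rs,np.array([v[0],v[1],45.+dz])+Rs@np.array([dx,0,0]))
def cork(th):
    t=np.radians(th);c,s=np.cos(t),np.sin(t)
    if th<27.3:cx=-8*np.tan(t)
    elif th<90:cx=-9*s+(8-9*c)/s*c
    else:cx=-9
    return cx
def tip(th,L=68):
    t=np.radians(th);return cork(th)-L*np.cos(t),85+L*np.sin(t)
TH=[0,15,30,45,60,75,90,100,110]
AL=[0,8,15,22,29,35,40,43,43]
E
python3 - <<'E'
import g;from g import *
for sg in(1,-1):
    g.SG=sg;print(sg)
    for nm,p in [("above",restpose(120)),("grip",restpose()),("pre",rackpose((-170,78),0)),("in",rackpose((-68,78),0))]+[(t,rackpose(tip(t),a)) for t,a in zip(TH,AL)]+[("back",rackpose((-110,150),43))]:
        print(nm,p[0],kin.ik(*p))
E
```

```text
1
above [688.05  -35.887 195.019] [ 32.569  44.327 -67.807  78.064  56.347  96.056 141.994]
grip [688.05  -35.887  75.019] [ 33.45   53.081 -67.938  84.164  64.189  90.193 135.238]
pre [ 468.845 -191.211  105.019] [ 65.544  19.77  -67.18  113.701  41.211  68.603 150.757]
in [485.141 -90.521 105.019] [ 52.943  22.031 -67.222 112.208  40.595  73.157 139.51 ]
0 [485.141 -90.521 112.019] [ 53.159  21.107 -67.226 111.87   39.646  73.429 140.417]
15 [484.781 -92.741 110.223] [ 59.709  17.954 -67.162 112.33   30.607  67.35  150.177]
30 [485.565 -87.897 109.518] None
45 [487.549 -75.637 106.636] None
60 [490.311 -58.572 100.872] None
75 [493.542 -38.605  93.964] [ -50.306   17.939   70.43   116.99   -35.448   64.677 -151.798]
90 [496.93  -17.673  85.331] [ -42.022   16.487   61.396  117.567  -38.597   64.093 -150.041]
100 [499.409  -2.355  77.97 ] [ -41.388   18.664   61.385  118.119  -43.79    65.253 -146.404]
110 [501.238   8.947  74.903] [ -42.702   18.915   61.391  118.398  -44.46    64.613 -147.087]
back [ 481.387 -113.714   76.004] [ -27.027   23.586   61.31   114.801  -44.098   71.53 
[... 546 characters left out ...]
 [485.565 -87.897 109.518] [-37.149   6.954  43.514 115.494   0.245  59.716  -3.151]
45 [487.549 -75.637 106.636] [-36.817   7.389  46.994 115.709  -8.588  59.546   5.126]
60 [490.311 -58.572 100.872] [-36.878   9.078  50.665 116.153 -18.524  60.088  13.863]
75 [493.542 -38.605  93.964] [-37.347  11.583  53.82  116.752 -27.875  61.322  21.513]
90 [496.93  -17.673  85.331] [-38.098  14.725  56.464 117.487 -36.505  62.958  28.156]
100 [499.409  -2.355  77.97 ] [-38.756  17.249  57.992 118.066 -42.214  64.243  32.291]
110 [501.238   8.947  74.903] [-39.067  17.013  56.735 118.324 -42.307  63.235  31.142]
back [ 481.387 -113.714   76.004] [-30.85   27.123  66.983 114.876 -47.523  74.045  48.898]
```

```bash
python3 - <<'E'
from g import *
import cv2
env.move_l([240,560,360],velocity=250)
fingers.grip(50,60)
env.goto(*restpose(170))
print(monitor.read_state()["time"],monitor.read_state()["tcp_pos"],restpose(170)[0])
env.move_l(*restpose(0),velocity=150,max_force=15)
s=monitor.read_state();print(s["time"],s["tcp_pos"],restpose(0)[0])
f0=s["ft_force"]
print(fingers.grip(10,55))
s=monitor.read_state();print(s["time"],s["grip_width"],s["tcp_pos"],f0,s["ft_force"])
cv2.imwrite("pics/s1.png",optics.capture("scene"))
E
python3 -c "
import cv2;s=cv2.imread('pics/s1.png')[150:330,240:460];cv2.imwrite('pics/s1c.png',cv2.resize(s,None,fx=3.5,fy=3.3,interpolation=2))"
```

```text
4.3333 [688.218 -34.255 245.041] [688.05  -35.887 245.019]
5.6167 [688.869 -36.012  76.24 ] [688.05  -35.887  75.019]
False
6.3167 15.422007305340507 [688.043 -35.865  75.054] [-0.11  -0.304  0.565] [ 0.37  -0.391  1.245]
```

View pics/s1c.png

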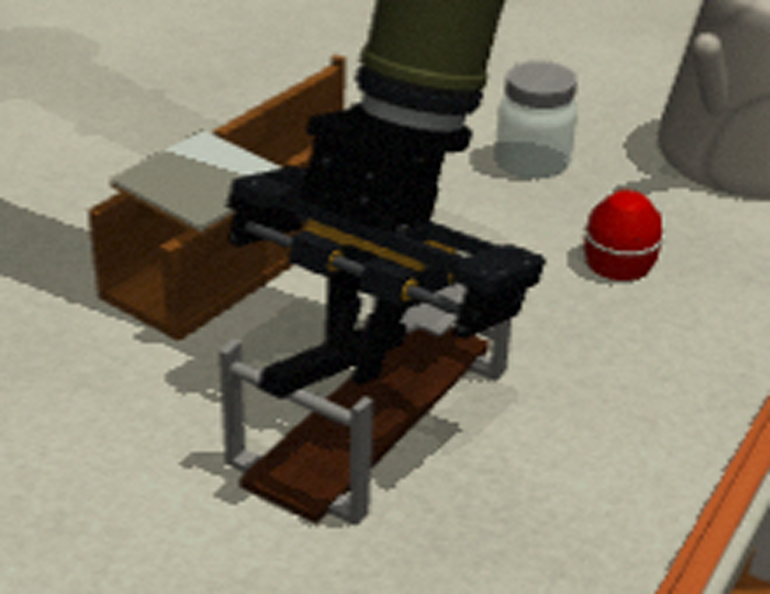

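The fingers have closed on the handle (opening 15.4 mm, handle at about (310,365) in the crop). Next I lift and carry it to the low end of the rack.

```bash
python3 - <<'E'
from g import *
import cv2
env.move_l(*restpose(10),velocity=40)
env.move_l(*restpose(120),velocity=150)
hi=rackpose((-175,160),0)
env.goto(*hi)
env.move_l(*rackpose((-175,77),0),velocity=120)
env.pause(.2)
s=monitor.read_state();print(s["time"],s["grip_width"],s["tcp_pos"],rackpose((-175,77),0)[0],s["ft_force"],s["moment"])
for n in("scene","top"):cv2.imwrite(f"pics/{n}2.png",optics.capture(n))
# expected blade corners
v=P["rack"]
R=Rz(v[2]);
pts=[np.array([v[0],v[1],0])+R@np.array([x,y,77]) for x,y in((-175,-22),(-175,22),(-245,22),(-245,-22))]
for n in("scene","top"):print(n,proj(n,pts).round(1).tolist())
E
python3 -c "
import cv2
s=cv2.imread('pics/scene2.png');o=[int(x) for x in (220,170)]
s=s[170:320,180:380];cv2.imwrite('pics/s2c.png',cv2.convertScaleAbs(cv2.resize(s,None,fx=4,fy=4,interpolation=2),alpha=1.4))
s=cv2.imread('pics/top2.png')[220:370,220:420];cv2.imwrite('pics/t2c.png',cv2.convertScaleAbs(cv2.resize(s,None,fx=4,fy=4,interpolation=2),alpha=1.4))"
```

```text
9.75 15.339765990521412 [ 468.687 -196.113  104.715] [ 468.046 -196.146  104.019] [ 0.637  1.294 -0.512] [ 0.354 -0.014  0.008]
scene [[270.0, 235.2], [257.1, 228.1], [234.8, 242.1], [247.6, 249.9]]
top [[320.1, 283.1], [317.4, 303.0], [349.0, 307.3], [351.6, 287.4]]
```

View pics/s2c.png

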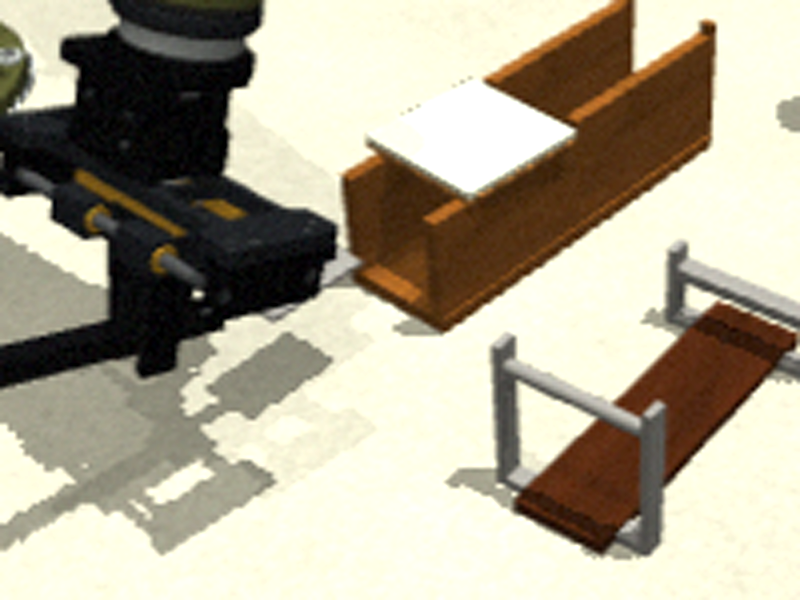

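View pics/t2c.png

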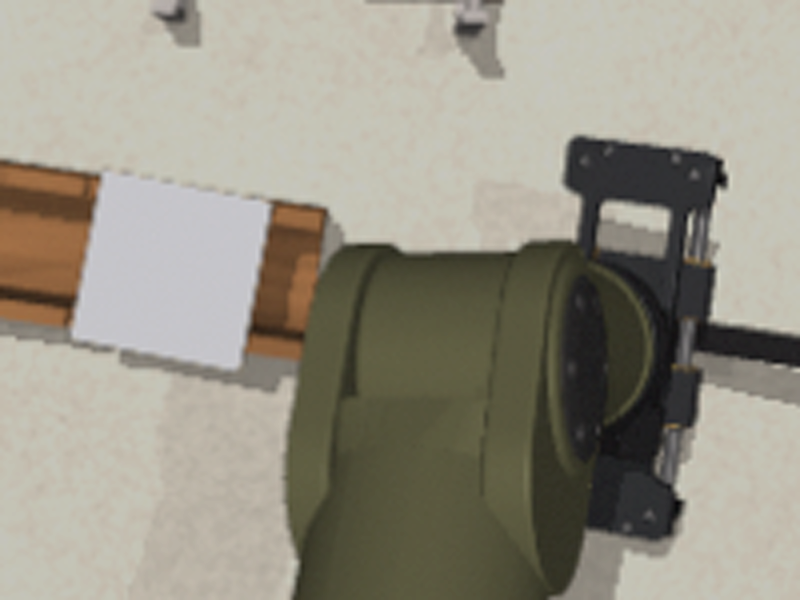

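The tip corner sits at (270,235) as predicted, so there is no slip and the blade is level. I'll enter under the tile, start levering, then check.

```bash
python3 - <<'E'
from g import *
import cv2
def st(l):
    s=monitor.read_state();print(l,round(s["time"],2),s["tcp_pos"],s["ft_force"],s["moment"])
print(env.move_l(*rackpose((-68,78),0),velocity=80,max_force=8));st("in")
for t,a in list(zip(TH,AL))[:4]:
    r=env.move_l(*rackpose(tip(t),a),velocity=35 if t else 20,max_force=15);st((t,r,rackpose(tip(t),a)[0]))
    if r:break
cv2.imwrite("pics/s3.png",optics.capture("scene"))
E
python3 -c "
import cv2
s=cv2.imread('pics/s3.png')
s=s[120:270,210:410];cv2.imwrite('pics/s3c.png',cv2.convertScaleAbs(cv2.resize(s,None,fx=4,fy=4,interpolation=2),alpha=1.3))"
```

```text
False
in 11.34 [484.946 -91.172 105.034] [ 0.879  0.891 -1.067] [ 0.352  0.001 -0.04 ]
(0, False, array([485.141, -90.521, 112.019])) 11.84 [485.219 -90.517 112.137] [-0.593 -0.555 -0.711] [ 0.315 -0.011 -0.054]
(15, False, array([484.781, -92.741, 110.223])) 12.13 [484.323 -94.364 110.475] [ 1.295  0.23  -2.348] [-0.001 -0.079 -0.031]
(30, False, array([485.565, -87.897, 109.518])) 12.43 [485.215 -88.258 109.276] [ 0.328 -1.203 -1.996] [-0.192  0.034  0.003]
(45, False, array([487.549, -75.637, 106.636])) 12.94 [487.406 -74.981 106.312] [ 0.688 -0.273 -0.988] [-0.311  0.095  0.049]
```

View pics/s3c.png

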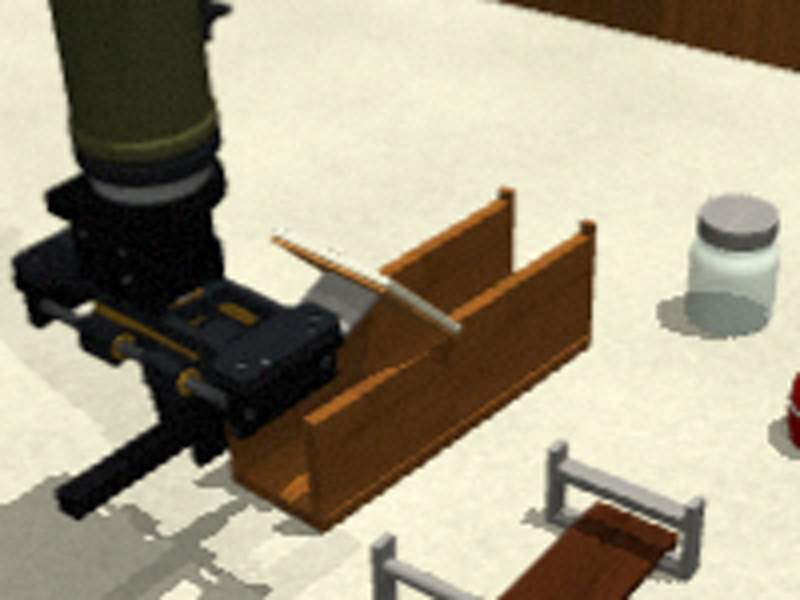

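The tile is levering up on the blade tip (around (330,275) in the crop), with its leading edge at the step near (455,330). I'll carry on to upright.

```bash
python3 - <<'E'
from g import *
import cv2
def st(l):
    s=monitor.read_state();print(l,round(s["time"],2),s["tcp_pos"],s["ft_force"],s["moment"])
for t,a in list(zip(TH,AL))[4:7]:
    r=env.move_l(*rackpose(tip(t),a),velocity=25,max_force=15);st((t,r,rackpose(tip(t),a)[0]))
    if r:break
cv2.imwrite("pics/s4.png",optics.capture("scene"))
E
python3 -c "
import cv2
s=cv2.imread('pics/s4.png')
s=s[120:270,210:410];cv2.imwrite('pics/s4c.png',cv2.convertScaleAbs(cv2.resize(s,None,fx=4,fy=4,interpolation=2),alpha=1.3))"
```

```text
(60, False, array([490.311, -58.572, 100.872])) 13.87 [490.419 -58.56  100.948] [-0.943 -0.842 -0.223] [-0.406  0.147  0.014]
(75, False, array([493.542, -38.605,  93.964])) 14.88 [493.598 -38.614  94.029] [-0.533 -0.878 -1.221] [-0.537  0.143 -0.029]
(90, False, array([496.93 , -17.673,  85.331])) 15.94 [496.993 -17.725  85.387] [ 0.148 -0.726 -1.043] [-0.59   0.187  0.003]
```

View pics/s4c.png

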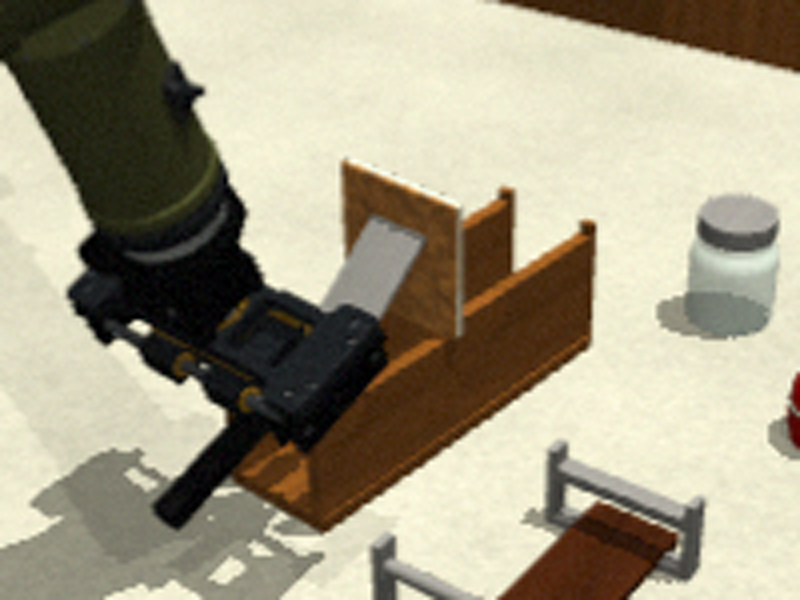

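The tile stands upright at the step with the blade tip on its cork at about (400,230), and the blade is at 40°. Next I push it past upright.

```bash
python3 - <<'E'
from g import *
import cv2
def st(l):
    s=monitor.read_state();print(l,round(s["time"],2),s["tcp_pos"],s["ft_force"],s["moment"])
for t,a in list(zip(TH,AL))[7:]:
    r=env.move_l(*rackpose(tip(t),a),velocity=20,max_force=15);st((t,r,rackpose(tip(t),a)[0]))
    if r:break
env.pause(.3)
cv2.imwrite("pics/s5.png",optics.capture("scene"))
E
python3 -c "
import cv2
s=cv2.imread('pics/s5.png')
s=s[120:270,210:410];cv2.imwrite('pics/s5c.png',cv2.convertScaleAbs(cv2.resize(s,None,fx=4,fy=4,interpolation=2),alpha=1.3))"
```

```text
(100, False, array([499.409,  -2.355,  77.97 ])) 17.0 [499.502  -2.464  78.049] [ 0.456  0.111 -0.723] [-0.615  0.126 -0.004]
(110, False, array([501.238,   8.947,  74.903])) 17.74 [501.228   8.912  74.889] [-0.038 -0.172 -0.383] [-0.686  0.131  0.002]
```

View pics/s5c.png

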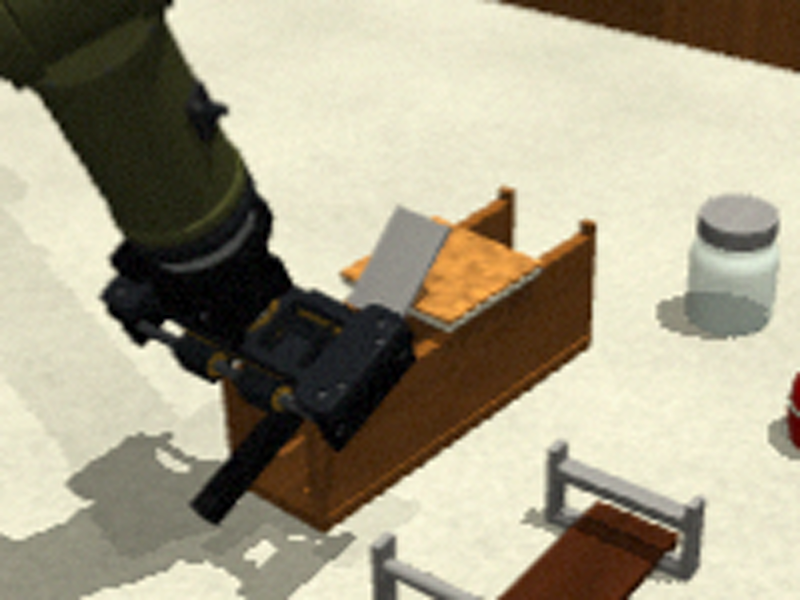

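The tile has fallen and lies cork up on the high rails (corners about (345,272), (540,268) and (445,325)). I'll retreat backward, then up, and return to the stand.

```bash
python3 - <<'E'
from g import *
import cv2
def st(l):
    s=monitor.read_state();print(l,round(s["time"],2),s["tcp_pos"],s["ft_force"],s["moment"])
x,z=tip(110)
env.move_l(*rackpose((x-120,z),43),velocity=120)
env.move_l(*rackpose((-170,190),15),velocity=120);st("up")
env.goto(*restpose(130));env.pause(.3);st("above")
for n in("scene","top"):cv2.imwrite(f"pics/{n}6.png",optics.capture(n))
env.move_l(*restpose(15),velocity=120);env.pause(.2);st("hover")
for n in("scene","top"):cv2.imwrite(f"pics/{n}7.png",optics.capture(n))
v=P["sp"]
print(proj("scene",T3(v,[(35,22,63),(35,-22,63),(-35,-22,63),(-35,22,63)])).round(1).tolist())
E
python3 -c "
import cv2
s=cv2.imread('pics/scene7.png')
s=s[170:320,240:440];cv2.imwrite('pics/s7c.png',cv2.convertScaleAbs(cv2.resize(s,None,fx=4,fy=4,interpolation=2),alpha=1.3))
s=cv2.imread('pics/top7.png')[150:330,160:370];cv2.imwrite('pics/t7c.png',cv2.convertScaleAbs(cv2.resize(s,None,fx=3.8,fy=3.3,interpolation=2),alpha=1.4))"
```

```text
up 20.52 [ 468.144 -193.297  180.12 ] [ 1.518 -0.06  -1.05 ] [-0.007  0.091  0.01 ]
above 21.88 [687.63  -37.263 205.798] [ 0.149 -0.892 -1.295] [ 0.386 -0.028  0.021]
hover 23.28 [688.552 -35.877  90.889] [ 0.224 -0.12  -1.394] [0.384 0.075 0.063]
[[365.4, 224.9], [381.0, 231.1], [365.7, 246.0], [349.8, 239.2]]
```

View pics/s7c.png

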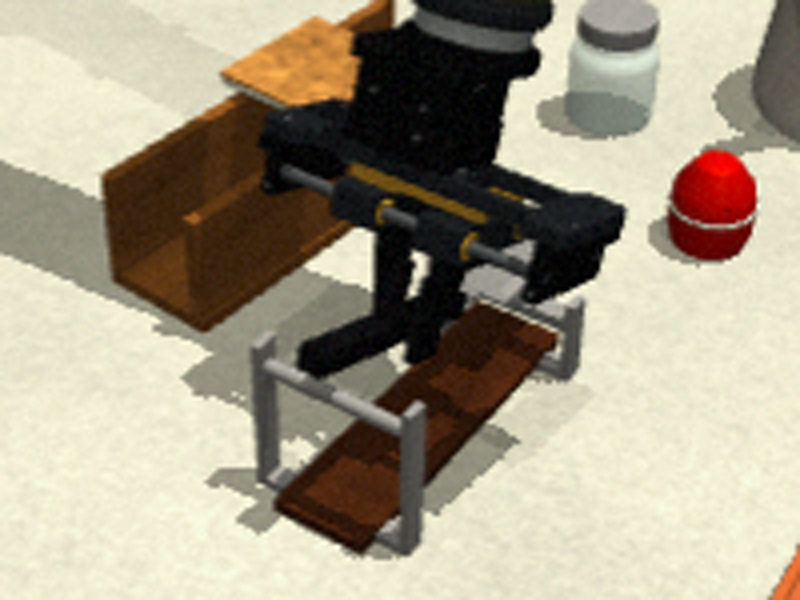

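View pics/t7c.png

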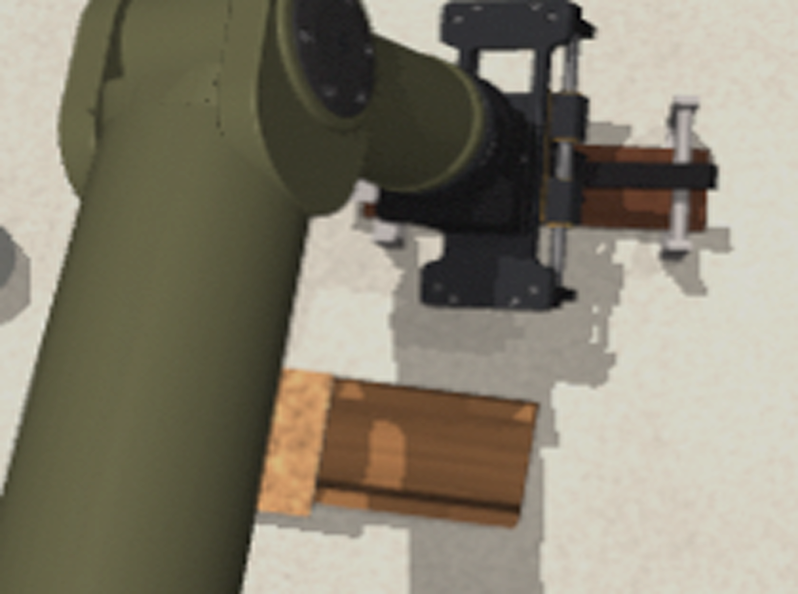

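The blade's rear corner is at about (504,303) in the crop, as predicted, so the spatula hasn't shifted in the grip. I'll lower it onto the bars and release.

```bash
python3 - <<'E'
from g import *
import cv2
def st(l):
    s=monitor.read_state();print(l,round(s["time"],2),s["tcp_pos"],s["grip_width"],s["ft_force"],s["moment"])
print(env.move_l(*restpose(0.0),velocity=20,max_force=6));st("down");env.pause(.3);st("dn2")
fingers.grip(22,5);st("open");fingers.grip(50,10)
env.move_l(*restpose(5),velocity=30)
env.move_l(*restpose(170),velocity=150)
env.move_l([480,-330,300],velocity=300)
env.pause(.2);st("end")
for n in("scene","top"):cv2.imwrite(f"pics/{n}8.png",optics.capture(n))
E
python3 -c "
import cv2
s=cv2.imread('pics/scene8.png')
s=s[150:310,255:455];cv2.imwrite('pics/s8c.png',cv2.convertScaleAbs(cv2.resize(s,None,fx=4,fy=3.7,interpolation=2),alpha=1.3))
s=cv2.imread('pics/top8.png');cv2.imwrite('pics/t8a.png',s)
c=s[170:310,160:360];cv2.imwrite('pics/t8c.png',cv2.convertScaleAbs(cv2.resize(c,None,fx=4,fy=4,interpolation=2),alpha=1.4))"
```

```text
False
down 24.28 [688.108 -35.887  75.082] 15.83863848981799 [ 0.368 -0.512 -0.129] [0.374 0.163 0.007]
dn2 24.58 [688.125 -35.868  75.077] 15.08930459858422 [-0.057 -0.033 -0.878] [ 0.289  0.088 -0.024]
open 25.03 [688.112 -35.915  75.049] 22.106686591024985 [-0.814  0.357 -0.089] [0.301 0.062 0.012]
end 28.95 [ 480.926 -328.786  299.637] 50.309602762120484 [0.022 0.793 0.145] [ 0.311 -0.012  0.033]
```

View pics/s8c.png

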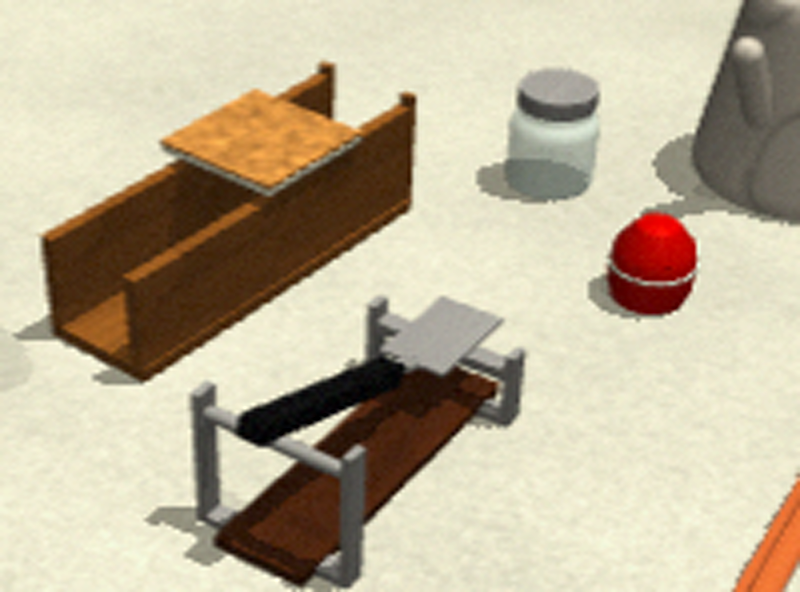

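View pics/t8c.png

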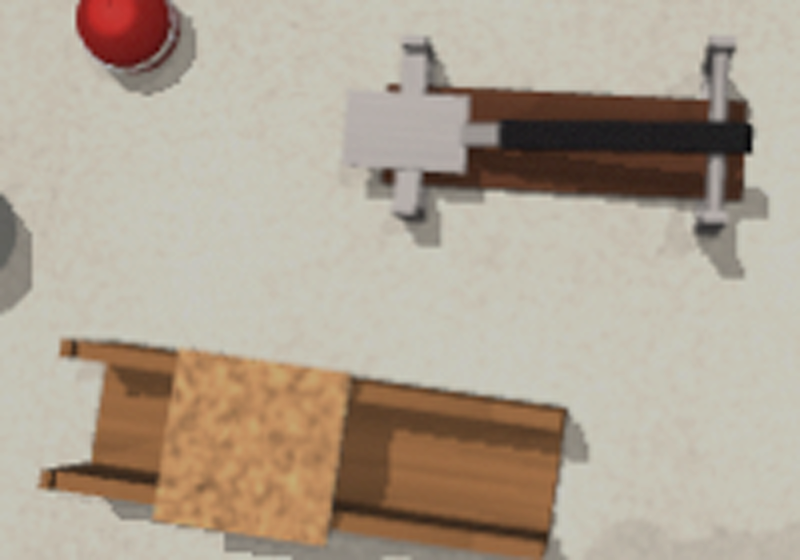

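View pics/t8a.png

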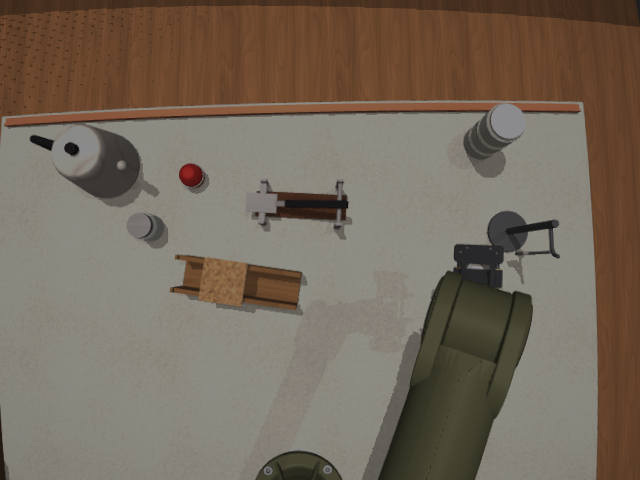

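```bash
python3 - <<'E'
from h import *
P=json.load(open("poses.json"))
A=lambda x,y:(160+(x+.5)/4-.5,170+(y+.5)/4-.5)
v,r=fit([("top",(47,-47,102),A(180,348)),("top",(-47,-47,102),A(350,375)),("top",(-47,47,102),A(327,545)),("top",(47,47,102),A(155,520))])
R=Rz(P["rack"][2]);print(R.T[:2,:2]@(v[:2]-np.array(P["rack"][:2])),np.degrees(v[2]-P["rack"][2]),r.round(1).tolist())
A=lambda x,y:(160+(x+.5)/4-.5,170+(y+.5)/4-.5)
v,r=fit([("top",(35,-22,48),A(349,90)),("top",(-35,-22,48),A(470,96)),("top",(-35,22,48),A(465,173)),("top",(35,22,48),A(343,166))])
print(v,P["sp"])
E
```

```text
[33.18   2.123] -0.11859436112523479 [[-0.0, -0.0], [0.3, -0.6], [-0.2, 0.3], [-0.1, 0.2]]
[697.092  65.777   1.49 ] [696.676313302085, 66.2236536610538, 1.4865203494092194]
```

View pics/scene8.png

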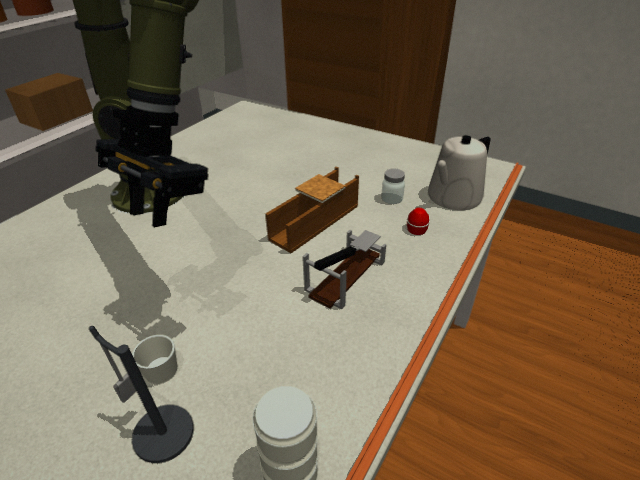

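The tile lies flat and cork up, centred at rack x of about 33 mm. The spatula is back within about 1 mm of where it was, the bystanders haven't moved, and the gripper is clear, so I'm handing in.

```bash
python3 -c "
from workcell import ticket
print(ticket.finish_job())"
```

```text
the job is handed in; nothing more can be done
None
```

The tile now lies flat and cork side up across the two high rails, and the spatula is back across both bars of its stand. I handed the job in at about 29 s of the 53 s allowed.

- **The flip:** I gripped the spatula by its handle and ran the blade in level under the tile. I then pitched the wrist up to 43° while lifting, so the tile stood up at the step and fell over on to the high rails.
- **Tile position:** in the last pictures its centre is about 33 mm past the step, and it is square to the rails within about 0.1°. About 14 mm of its rear edge overhangs the low part.
- **Spatula:** it sits within about 1 mm and 0.2° of where I found it. It showed no sign of slipping in the grip.
- **Forces and surroundings:** none of the force stops tripped; the highest force I read at the wrist was about 2.7 N. The jar, egg timer and cup show no visible change in the last pictures, and the gripper was clear of everything.

No check failed or disagreed. The tile's flatness was judged from the pictures only, as there is no depth measurement.

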